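# Brush broken glass off an inspection slide, then click the carriage into its notch

## Robot

A 6-joint arm with a two-finger parallel gripper is mounted at the origin on the work surface. World frame = base frame: x ahead of the robot, y to its left, z up, the work surface at z = 0. Lengths are in m, angles in degrees, forces in N, time in s.
With the tool pointing down it reaches from about 0.375 to 0.9 m from the base axis. Payload 3.1 kg.
Tool frame: the origin (TCP) lies on the centre line of the jaws, within the pads' length; the fingertips stand 25 mm ahead of it and the grasp point (between the pads) lies 6 mm ahead of it; z points along the fingers, y is the line along which they close (so a half turn about z gives the same grasp; the last joint's range is limited). The gripper opens to 87 mm and grips with 3 to 60 N. Pads are 19 mm wide; open, the fingers measure 117 mm over their backs; the gripper's body (75 mm by 190 mm) begins 51 mm behind the grasp point.
Start: joints at [62.538, 30.224, 82.088, -0, 67.689, -10.227], TCP at [0.185, 0.597, 0.248] pointing down, gripper open.
Joint ranges: [-176.69, 176.69], [-43.24, 126.21], [12.49, 139.97], [-82, 262], [0, 151.66], [-163.58, 163.58]. Speed limits (degrees/s): [159.86, 159.86, 180, 180, 180, 180].

## Interface

Orientations are given as a 3x3 rotation matrix whose columns are the frame's x, y, z axes.
In Python, from rig import bot, cams, models gives the robot as it stands. The module is installed in compiled form; this text tells all that it offers.
- The arm moves only by the shell command python3 -m handwheel 'ROWS' [OPENING]. ROWS is JSON, a list of rows, each a list of 6 numbers: the shift along the world's x, y, z each as a share of 1 m, from -1 to 1, then the turn, a rotation vector about the world's x, y, z each as a share of 2 rad, from -1 to 1. In form: [[dx, dy, dz, wx, wy, wz], ...]. A call has exactly 8 rows; each row is the pose to reach, as a shift and turn from the pose commanded when the call began; what a row does not reach only later rows make up. A row lasts 1/12 s, in which the tool goes at most 41.7 mm and 7.16 degrees, less where a joint would pass 70% of its speed; a pose out of reach is approached as far as the arm can. A call with a number of a shift or a turn outside -1 to 1 is refused whole. A call with a gripper value outside its range is refused whole. OPENING is the opening, from -1 (shut) to 1 (fully open), so that 0 is half open, set as the call begins (- or left out, the last holds). The fingers move at their own pace and stop on an object; the grip force is fixed at half the most. Time passes only in rows, so rows that repeat a pose let the fingers close, or fill a call up. It gives the time, the measured TCP pose, the force, the opening and the grip force at its end, in the units of the state.
- bot.read_state(): the state, without advancing time (a new reading comes with each control period).
- cams.capture(name): name is "scene" or "top" or "wrist"; returns (picture, depth): 480x640x3 uint8, blue, green, red; 480x640 float32, m along the optical axis (not along the pixel's ray), 0 where there is no reading.
- cams.calibration(name): a dict with "mtx" (3x3 intrinsics, pixels), "R" (3x3) and "t" (3): a world point X has camera coordinates R X + t; the wrist camera has in their place "tool_from_camera" (4x4, takes a point from camera to tool coordinates, whose origin is the TCP and whose axes are the flange's). Camera axes: x right, y down, z forward; pixel columns grow to the right and rows downward; lengths in m; the calibration is good to about 2 mm. The wrist camera is an equidistant fisheye: a pixel r from the principal point sees the ray r / f radians off the axis. A picture is of the moment at which its call begins: read the wrist's pose just before it. calibration takes no time and is no camera call.
- bot.hand_in(): hands the job in; it is judged then, once.
Trained networks look in the newest picture that a camera, given by its name, has taken for a name from the list of things; names that differ only in an ending like _2 or _b are one class to them, and where a whole thing is asked for, a point or a joint stands for the part that bears it (a point fixed in the world has none). Each returns a list of dicts, best first, with "conf" (0 to 1); they miss things now and then, are a little off and sometimes report something else, mostly with a low value. They report only what shows in the picture. A call takes as long as a camera call. They do not tell look-alikes from the thing itself.
- models.spot_in(query, camera): "position" ([column, row] in pixels, amid what is visible of it).
- models.tip_of(query, camera): "position" ([column, row] in pixels: a listed point, or the origin of a listed thing).
The state is a dict: "time_s": time; "joint_positions": joint angles; "qvel": joint speeds; "tau": joint torques, N m; "position": TCP position; "tcp_rot": TCP orientation; "force": force on the tool from outside, world axes, zero at the start; "moment": the same for the moment, N m; "opening": opening from 0.0 (shut) to 1.0 (fully open); "grasp_force": force on a finger pad.
Only numpy, scipy, OpenCV 4.12 (cv2) and the standard library are available. Lean on these libraries where they do the work, as an engineer would, in place of code of your own. Each camera call takes 0.05 s, during which the arm holds its last target. There are 200 camera calls.

## Task

A green glass blank has broken on the inspection slide: with the bench brush, and never with the fingers, sweep all three pieces off the black bed into the steel catch trough along its edge before the carriage is moved, then lay the brush back on its blue mat. Then take the carriage by its black knob and slide it along the rail towards the swept part of the bed until its ball clicks into the notch of the click-stop strip; leave the bottle, the loupe and the white disc case where they are. The job finishes while you are still holding the knob, with the carriage at rest in the notch.

Things in the scene. Friction and masses are not known exactly. Their poses are not given: they have to be found in the camera images.
- slide_base: Grey inspection slide fixed to the table, x -145..+135, y -190..+190 mm. Origin: under its middle, on the table; +x from the trough over the bed to the rail, +y along the rail, the way the carriage has to go. Flat bed 30 mm above the table from x = -65 to +135, black up to x = 48. The glass lies on the bed at y above -20 and x below 15, clear of the carriage.
- trough (a point): Centre of the floor of the steel catch trough along the bed's edge on the robot's side, open above. Floor 4 mm above the table; inside 75 mm (x, -140..-65 in the slide's frame) by 370 mm (y); outer walls 5 mm thick, 30 mm high like the bed.
- rail (a point): Middle of the rail's top. The rail runs along the slide's y at x = 60..90, 12 mm above the bed; end blocks at its two ends, 14 mm above the bed.
- carriage: Aluminium carriage that slides only along the slide's y; starts near the -y end, with its origin at y = -130..-100 in the slide's frame; travel ends at -130 and +120. Axes as the slide's. Origin: at bed height on the rail's middle line (slide x = 75), under the knob. Saddle 50 x 90 mm (x, y), top 20 mm over the bed. A 14 mm spring ball in its rear face at y = 0 (red line on top) rides on the strip.
- knob (a point): Middle of the carriage's upright black knurled knob: 20 mm diameter, from 26 to 58 mm above the bed (this point 42 mm above it), with a thinner stem below. Sliding takes 1 to 2 N. Within about 3 mm of the notch the ball pulls the carriage in with up to 4 N and, when nothing holds it, centres it to well under 1 mm; forcing it out again takes about 13 N.
- nest (a point): Centre of the top of the green disc mounted in the carriage's nest plate, 65 mm from the knob towards the trough, 20 mm above the bed. The plate is 90 mm wide (y) and reaches 115 mm from the knob's axis over the bed, underside 8 mm, top 16 mm above the bed; black ring 64 mm across, 4 mm high on it.
- click_strip: Aluminium click-stop strip along the back of the rail, fixed, 17 x 320 x 18 mm (x, y, z), standing on the bed; where it is screwed along the rail varies. Axes as the slide's. Origin: at bed height below the middle of its notch. The carriage is in the notch when its origin has the same y as this one in the slide's frame (red line against red line).
- notch (a point): Top of the strip at the middle of its 11 mm wide upright notch, marked by a red line 4 mm wide; 18 mm above the bed.
- shard0: Chunk of broken green glass, five-sided, about 23 mm across and 13 mm high, 12 g; origin: centre of its underside as it first lies. Loose on the bed.
- shard1: The same, four-sided, about 25 mm across and 12 mm high.
- shard2: The same, six-sided, about 22 mm across and 14 mm high.
- brush: White plastic bench brush standing on its dark bristles, about 140 g, stiff. Origin: centre of the bristles' underside; z up, +y towards the handle. Bristles 28 x 130 mm (x, y), 28 mm high; above them the block, 30 x 136 mm, from 28 to 50 mm high, to be gripped across its 30 mm width; the handle, 22 mm wide, goes on from the block to y = 167 at 34 to 49 mm. Centre of mass at about y = 15, 33 mm up.
- brush_mat: Blue mat, fixed on the table, 150 x 300 x 2 mm (x, y, z); origin: centre of its underside. The brush starts on it, handle towards the mat's +y.
- alcohol: Clear bottle with a blue cap, 48 mm diameter, 100 mm high, origin at its underside: a bystander.
- loupe: Black loupe, 42 mm diameter, 46 mm high, origin at its underside: a bystander.
- disc_case: White tray 75 x 75 x 12 mm with a green disc 52 mm across on it, origin at its underside: a bystander.
Not all that is in view belongs to the job. There is more than one size of the brush; the job needs the largest.

How it is judged (in metres and radians):
On the way, in this order (a step that is already met when the one before it is completed fails the run):
1. the brush is held up in the fingers (contact force between the fingers and brush above 1 N and z of brush in the frame of brush_mat above 0.012 m), for 0.1 s.
2. all three pieces lie in the trough, the carriage still where it started (z of each of shard0, shard1, shard2 in the frame of slide_base below 0.026 m and x of shard0 in the frame of slide_base between -0.145 and -0.06 m and y of shard0 in the frame of slide_base between -0.19 and 0.19 m and x of shard1 in the frame of slide_base between -0.145 and -0.06 m and y of shard1 in the frame of slide_base between -0.19 and 0.19 m and x of shard2 in the frame of slide_base between -0.145 and -0.06 m and y of shard2 in the frame of slide_base between -0.19 and 0.19 m and distance of carriage from where it was at the start of the episode below 0.01 m), for 0.2 s.
3. the brush lies on its mat, let go, the carriage still where it started (x of brush in the frame of brush_mat between -0.075 and 0.075 m and y of brush in the frame of brush_mat between -0.15 and 0.15 m and z of brush in the frame of brush_mat below 0.035 m and linear speed of brush below 0.02 m/s and contact force between the fingers and brush below 0.1 N and distance of carriage from where it was at the start of the episode below 0.01 m), for 0.2 s.
At the end, for the whole second after the job is handed in: the fingers hold the knob (over 2 N, grasp point within 30 mm of its middle, 15 mm sideways); the carriage rests with its ball within 1.5 mm of the notch's middle; all three pieces lie in the trough; the brush rests on the mat, let go, its origin over the mat and below 35 mm (y of carriage in the frame of click_strip between -0.0015 and 0.0015 m and contact force between the fingers and carriage above 2 N and horizontal distance between the grasp point and knob below 0.015 m and distance between the grasp point and knob below 0.03 m and linear speed of carriage below 0.01 m/s and z of each of shard0, shard1, shard2 in the frame of slide_base below 0.026 m and x of shard0 in the frame of slide_base between -0.145 and -0.06 m and y of shard0 in the frame of slide_base between -0.19 and 0.19 m and x of shard1 in the frame of slide_base between -0.145 and -0.06 m and y of shard1 in the frame of slide_base between -0.19 and 0.19 m and x of shard2 in the frame of slide_base between -0.145 and -0.06 m and y of shard2 in the frame of slide_base between -0.19 and 0.19 m and x of brush in the frame of brush_mat between -0.075 and 0.075 m and y of brush in the frame of brush_mat between -0.15 and 0.15 m and z of brush in the frame of brush_mat below 0.035 m and linear speed of brush below 0.02 m/s and contact force between the fingers and brush below 0.1 N); the arm keeps its last pose, push and grip.
It fails at once if the fingers touch a piece of glass (contact force between the fingers and shard0 above 0.3 N or contact force between the fingers and shard1 above 0.3 N or contact force between the fingers and shard2 above 0.3 N).
It fails at once if the carriage pushes a piece of glass (contact force between carriage and shard0 above 0.3 N or contact force between carriage and shard1 above 0.3 N or contact force between carriage and shard2 above 0.3 N).
It fails at once if the bottle, loupe or disc case is moved by more than 15 mm or tipped over (distance of any of alcohol, loupe, disc_case from where it was at the start of the episode above 0.015 m or angle between any of alcohol, loupe, disc_case's own z axis and vertical above 0.5 rad).
It also fails if it takes over 61 s, if anything falls off the work surface, if the arm or the gripper's body presses on something with over 40 N, if the wrist force passes 120 N, or if a joint passes its speed limit or range.

## Working session

There is one attempt and no reset: what is moved stays moved. The work goes in short steps, Python scripts to look and compute and a shell command to move; the robot and the scene stay as the last step left them, time stands still between calls to the robot, and variables do not carry over. Pictures are saved under pics/ and viewed, at most 10 in all, crops included, and the job is handed in when it is done.

```bash
mkdir -p pics
cat > h.py <<'E'
import numpy as np,cv2
from rig import bot,cams,models
def world(name,px,d):
    c=cams.calibration(name);K=c["mtx"];u,v=px
    h=int(round(v));w=int(round(u));p=d[max(0,h-2):h+3,max(0,w-2):w+3];p=p[p>0]
    z=np.median(p) if len(p) else np.nan
    X=np.array([(u-K[0][2])/K[0][0]*z,(v-K[1][2])/K[1][1]*z,z])
    return np.array(c["R"]).T@(X-np.array(c["t"]))
def atz(name,px,zw):
    c=cams.calibration(name);K=np.array(c["mtx"]);R=np.array(c["R"]);t=np.array(c["t"])
    r=R.T@np.linalg.inv(K)@np.array([px[0],px[1],1.]);o=-R.T@t
    return o+r*(zw-o[2])/r[2]
E
python3 - <<'E'
from h import *
np.set_printoptions(precision=4,suppress=True)
for n in("scene","top"):
    p,d=cams.capture(n);cv2.imwrite(f"pics/{n}.png",p);np.save(f"{n}.npy",d)
    for q in["slide_base","trough","rail","carriage","knob","nest","click_strip","notch","shard0","shard1","shard2","brush","brush_mat","alcohol","loupe","disc_case"]:
        for r in models.tip_of(q,n)[:4]:
            if r["conf"]>.2: print(n,q,round(r["conf"],2),np.round(r["position"],1),world(n,r["position"],d))
print(bot.read_state())
E
```

```text
scene slide_base 0.91 [315.5 254.1] [ 0.5251 -0.0041  0.0326]
scene trough 0.75 [354.9 241.7] [ 0.4045 -0.0156  0.0067]
scene rail 0.73 [287.6 250.8] [ 0.5822 -0.0377  0.0431]
scene carriage 0.83 [271.5 224.2] [ 0.5762 -0.134   0.0506]
scene carriage 0.36 [271.9 209.6] [ 0.563  -0.1549  0.077 ]
scene knob 0.95 [270.6 209.5] [ 0.5663 -0.1554  0.0783]
scene nest 0.79 [296.5 206.8] [ 0.4917 -0.1603  0.0523]
scene nest 0.7 [302.4 388.1] [0.7235 0.2912 0.0171]
scene nest 0.4 [346.  271.4] [0.4929 0.0817 0.0339]
scene click_strip 0.89 [278.7 273.5] [0.6368 0.0235 0.05  ]
scene notch 0.65 [280.  272.4] [0.6319 0.0202 0.0479]
scene shard0 0.52 [326.5 258.8] [0.5135 0.0278 0.0387]
scene shard0 0.51 [344.7 272.8] [0.4972 0.083  0.0327]
scene shard1 0.52 [326.5 258.8] [0.5135 0.0278 0.0387]
scene shard1 0.51 [344.7 272.8] [0.4972 0.083  0.0327]
scene shard2 0.52 [326.5 258.8] [0.5135 0.0278 0.0387]
scene shard2 0.51 [344.7 272.8] [0.4972 0.083  0.0327]
scene brush 0.92 [392.  446.9] [0.6435 0.4789 0.0197]
scene brush 0.75 [432.6 367.3] [0.4859 0.3922 0.0394]
scene brush 0.68 [523.2 320.4] [0.23
[... 1697 characters left out ...]
246.6] [0.4565 0.4013 0.0513]
top alcohol 0.58 [494.7 172.3] [ 0.604  -0.4346  0.0617]
top loupe 0.72 [505.9 240.1] [ 0.446  -0.4535  0.0439]
{'time_s': 1.7, 'joint_positions': array([ 62.5373,  30.2229,  82.0885,   0.0001,  67.6885, -10.2251]), 'qvel': array([-0.0624,  0.0703, -0.0432, -0.0533, -0.0128, -0.0216]), 'tau': array([ -0.0003, -44.001 , -17.6977,   0.0633,   0.0505,  -0.    ]), 'position': array([0.1851, 0.5969, 0.2476]), 'tcp_rot': array([[-0.9551,  0.2963, -0.    ],
       [ 0.2963,  0.9551,  0.    ],
       [ 0.    ,  0.    , -1.    ]]), 'force': array([ 0.4763, -0.0454, -0.1329]), 'moment': array([-0.0268, -0.0064,  0.0026]), 'grasp_force': 0.0, 'opening': 0.9941871291995047}
```

View pics/top.png

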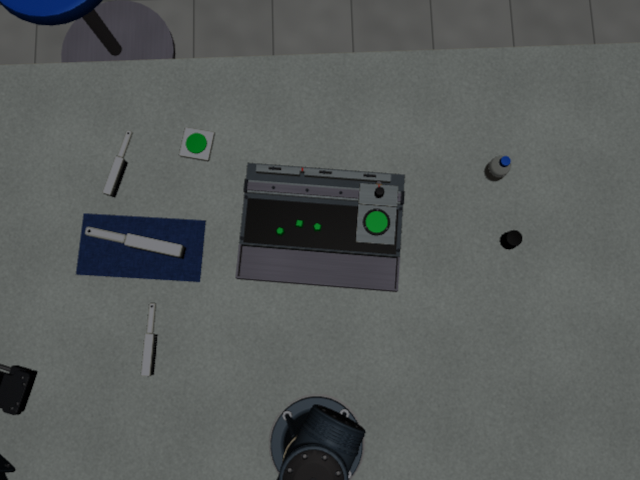

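View pics/scene.png

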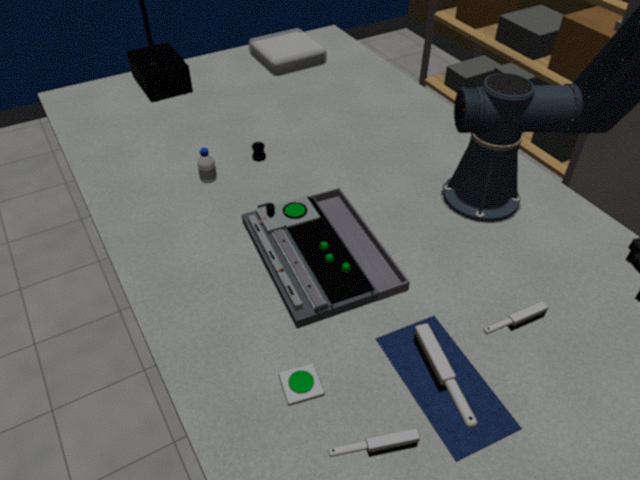

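Top view: brush candidates are the one on the mat (155,244), a small one at (117,163) and a small one at (150,340). The one on the blue mat is clearly the largest, so I choose it. The three glass pieces are at (280,231), (299,223) and (317,226), the knob at (379,192) and the red notch mark near (303,170).

Run:
```python
from h import *
np.set_printoptions(precision=4,suppress=True)
for n in("top","scene"):
    p=cv2.imread(f"pics/{n}.png").astype(int);d=np.load(f"{n}.npy")
    c=cams.calibration(n);K=np.array(c["mtx"]);R=np.array(c["R"]);t=np.array(c["t"])
    v,u=np.mgrid[:480,:640];X=np.stack([(u-K[0,2])/K[0,0]*d,(v-K[1,2])/K[1,1]*d,d],-1);W=(X-t)@R
    b,g,r=p[...,0],p[...,1],p[...,2]
    inb=lambda x0,x1,y0,y1:(W[...,0]>x0)&(W[...,0]<x1)&(W[...,1]>y0)&(W[...,1]<y1)
    print(n,"cam",-R.T@t)
    m=inb(.33,.58,.22,.62)&(r>100)&(abs(b-r)<40)&(W[...,2]>.035)
    P=W[m];rect=cv2.minAreaRect((P[:,:2]*1000).astype(np.float32));print("brush",rect,cv2.boxPoints(rect),np.median(P[:,2]))
    m=inb(.33,.62,.22,.65)&(b>r+25)&(b>g+15);P=W[m];rect=cv2.minAreaRect((P[:,:2]*1000).astype(np.float32));print("mat",rect)
    m=inb(.3,.75,-.28,.22)&(W[...,2]>.02);P=W[m];rect=cv2.minAreaRect((P[:,:2]*1000).astype(np.float32));print("slide",rect,cv2.boxPoints(rect))
    m=((g>r+50)&(g>b+50)&inb(.3,.58,-.1,.15)).astype(np.uint8)
    N,L,S,C=cv2.connectedComponentsWithStats(m)
    for i in range(1,N):
        if S[i,4]>4: print("green",C[i],S[i,4],atz(n,C[i],.038))
    m=((r>g+50)&(r>b+50)&inb(.3,.75,-.3,.25)).astype(np.uint8)
    N,L,S,C=cv2.connectedComponentsWithStats(m)
    for i in range(1,N): print("red",C[i],S[i,4],atz(n,C[i],.049))
p=cv2.imread("pics/top.png")[120:400,70:260];cv2.imwrite("pics/crop.png",cv2.resize(p,None,fx=2.1,fy=2.1,interpolation=cv2.INTER_CUBIC))
```

```text
top cam [ 0.2504 -0.0303  1.3714]
brush ((471.81781005859375, 413.7261962890625), (229.52906799316406, 25.958677291870117), 76.15330505371094) [[431.7497 305.4031]
 [456.9539 299.1905]
 [511.886  522.0493]
 [486.6817 528.2619]] 0.05251996531687731
mat ((462.91943359375, 410.77239990234375), (299.8541259765625, 148.51223754882812), 84.95817565917969)
slide ((499.28741455078125, -24.387832641601562), (380.93280029296875, 282.7549743652344), 83.62067413330078) [[ 337.6226 -197.9664]
 [ 618.6267 -229.3834]
 [ 660.9523  149.1907]
 [ 379.9481  180.6077]]
green [298.7419 222.6452] 31 [0.5037 0.0265 0.038 ]
green [316.8857 226.0571] 35 [ 0.4942 -0.016   0.038 ]
green [279.3667 230.3667] 30 [0.4867 0.0725 0.038 ]
red [302. 169.] 3 [0.6307 0.0151 0.049 ]
scene cam [0.9972 0.8273 0.982 ]
brush ((463.9536437988281, 401.556640625), (236.7429656982422, 140.40032958984375), 43.25587463378906) [[329.6384 371.5685]
 [425.8488 269.3148]
 [598.2689 431.5448]
 [502.0585 533.7985]] 0.052066165239683944
mat ((466.55706787109375, 410.4161682128906), (300.01739501953125, 150.85958862304688), 84.7255859375)
slide ((500.0173034667969, -25.98431396484375), (387.2158508300781, 283.333984375), 83.49933624267578) [[ 337.3419 -202.3087]
 [ 618.8542 -234.3862]
 [ 662.6927  150.34  ]
 [ 381.1804  182.4176]]
green [323.4839 244.1613] 31 [ 0.4941 -0.0193  0.038 ]
green [329.     256.3529] 34 [0.5039 0.0232 0.038 ]
green [345.7097 264.9355] 31 [0.4846 0.067  0.038 ]
red [278.5 270.5] 6 [0.6325 0.0141 0.049 ]
```

View pics/crop.png

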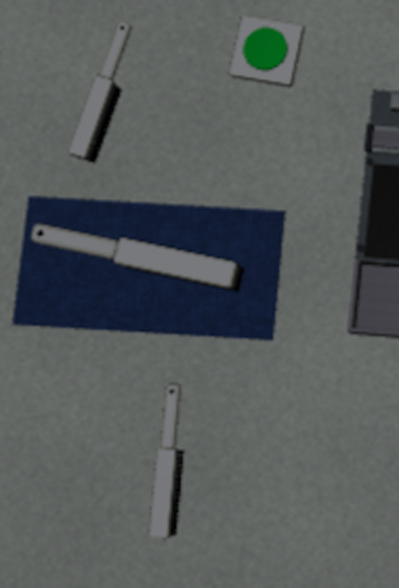

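The crop confirms it: the brush on the mat (165,258 in the crop) is much larger than the two decoys. I'll move above its block.

```bash
python3 -m handwheel '[[0.017,-0.014,0,0,0,-0.047],[0.035,-0.027,0,0,0,-0.095],[0.052,-0.041,0,0,0,-0.142],[0.07,-0.054,0,0,0,-0.189],[0.087,-0.068,0,0,0,-0.236],[0.104,-0.081,0,0,0,-0.284],[0.122,-0.095,0,0,0,-0.331],[0.139,-0.108,0,0,0,-0.378]]' 1 && python3 -m handwheel '[[0.017,-0.014,0,0,0,-0.047],[0.035,-0.027,0,0,0,-0.095],[0.052,-0.041,0,0,0,-0.142],[0.07,-0.054,0,0,0,-0.189],[0.087,-0.068,0,0,0,-0.236],[0.104,-0.081,0,0,0,-0.284],[0.122,-0.095,0,0,0,-0.331],[0.139,-0.108,0,0,0,-0.378]]'
cat >> h.py <<'E'
def wcloud():
    s=bot.read_state();p,d=cams.capture("wrist");c=cams.calibration("wrist");K=np.array(c["mtx"]);T=np.array(c["tool_from_camera"])
    v,u=np.mgrid[:480,:640];x=(u-K[0,2]);y=(v-K[1,2]);r=np.hypot(x,y)+1e-9;th=r/K[0,0];q=np.tan(np.minimum(th,1.3))/r
    X=np.stack([x*q*d,y*q*d,d],-1);W=X@T[:3,:3].T+T[:3,3];W=W@np.array(s["tcp_rot"]).T+np.array(s["position"])
    W[(d<=0)|(th>1.25)]=np.nan
    return p.astype(int),d,W,s
E
python3 - <<'E'
from h import *
np.set_printoptions(precision=4,suppress=True)
p,d,W,s=wcloud();cv2.imwrite("pics/w1.png",p)
print(s["position"],s["tcp_rot"],s["joint_positions"])
b,g,r=p[...,0],p[...,1],p[...,2]
m=(W[...,2]>.04)&(W[...,2]<.065)&(r>90)&(W[...,1]>.22)&(W[...,1]<.62)&(W[...,0]>.38)&(W[...,0]<.56)
P=W[m];rect=cv2.minAreaRect((P[:,:2]*1000).astype(np.float32));print(rect,cv2.boxPoints(rect),np.median(P[:,2]),len(P))
uu=np.array([.2394,.9709]);k=(P[:,:2]@uu);w=P[:,:2]@[uu[1],-uu[0]]
for a in np.arange(k.min(),k.max(),.02):
    q=w[(k>=a)&(k<a+.02)]; print(round(a,3),len(q),q.min() if len(q) else 0,q.max() if len(q) else 0)
print(k.min(),k.max())
E
```

```text
time_s: 2.37
position: [0.325, 0.4881, 0.2476]
tcp_rot: [[-0.488, 0.873, 0.0], [0.873, 0.488, 0.0], [-0.0, 0.0, -1.0]]
force: [0.5, 0.1, -0.7]
opening: 0.998
grasp_force: 0.0
time_s: 3.03
position: [0.4641, 0.3801, 0.2477]
tcp_rot: [[0.244, 0.97, 0.0], [0.97, -0.244, 0.0], [0.0, 0.0, -1.0]]
force: [-0.5, 0.4, -0.8]
opening: 1.003
grasp_force: 0.0
[0.4641 0.3801 0.2477] [[ 0.2443  0.9697  0.0003]
 [ 0.9697 -0.2443  0.    ]
 [ 0.0001  0.0003 -1.    ]] [28.6568 28.2602 85.8217 -0.006  65.9024 42.8008]
((473.8096008300781, 414.2723388671875), (232.57095336914062, 29.337560653686523), 76.08094787597656) [[431.599  304.93  ]
 [460.0751 297.8728]
 [516.0203 523.6147]
 [487.5441 530.6719]] 0.05140753505864079 6780
0.399 542 0.34649988939424275 0.37521643250190395
0.419 582 0.3468448128857888 0.37496789400291025
0.439 623 0.3460885938912259 0.37477664952946554
0.459 651 0.34640837242992023 0.37546395281465356
0.479 697 0.34667799932770416 0.375417992120775
0.499 701 0.34692327825831937 0.3752679202281116
0.519 637 0.3461865953847452 0.3751475018704488
0.539 526 0.3508341129303733 0.3715911466417436
0.559 517 0.3500148631896828 0.3715616519211224
0.579 521 0.3509979744937934 0.3717086411949157
0.599 515 0.35109533920442937 0.37177641410903517
0.619 268 0.3511521923536348 0.37177742887898385
0.3993515680616436 0.6319373799521154[ WARN:0@0.407] global loadsave.cpp:1063 imwrite_ Unsupported depth image for selected encoder is fallbacked to CV_8U.
```

View pics/w1.png

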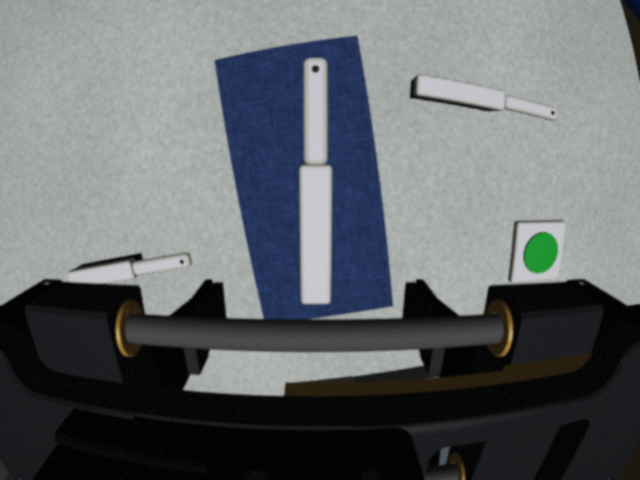

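The wrist view shows the chosen brush directly ahead, block at (316,235), aligned with the jaws. The measured correction is about 1.5 mm. I'll go down and grip.

```bash
python3 -m handwheel '[[0.002,0,-0.03,0,0,0],[0.002,0,-0.06,0,0,0],[0.002,0,-0.09,0,0,0],[0.002,0,-0.12,0,0,0],[0.002,0,-0.15,0,0,0],[0.002,0,-0.175,0,0,0],[0.002,0,-0.19,0,0,0],[0.002,0,-0.195,0,0,0]]' && python3 -m handwheel '[[0,0,0,0,0,0],[0,0,0,0,0,0],[0,0,0,0,0,0],[0,0,0,0,0,0],[0,0,0,0,0,0],[0,0,0,0,0,0],[0,0,0,0,0,0],[0,0,0,0,0,0]]' -1 && python3 -m handwheel '[[0,0,0.01,0,0,0],[0,0,0.02,0,0,0],[0,0,0.03,0,0,0],[0,0,0.045,0,0,0],[0,0,0.06,0,0,0],[0,0,0.075,0,0,0],[0,0,0.09,0,0,0],[0,0,0.1,0,0,0]]'
```

```text
time_s: 3.75
position: [0.4635, 0.3801, 0.0496]
tcp_rot: [[0.239, 0.971, -0.005], [0.971, -0.239, -0.003], [-0.004, -0.004, -1.0]]
force: [0.0, 0.8, -0.2]
opening: 1.003
grasp_force: 0.0
time_s: 4.42
position: [0.4653, 0.381, 0.0529]
tcp_rot: [[0.24, 0.971, 0.0], [0.971, -0.24, 0.0], [0.0, 0.0, -1.0]]
force: [-0.6, 0.5, 0.7]
opening: 0.477
grasp_force: 0.0
time_s: 5.08
position: [0.4657, 0.3813, 0.155]
tcp_rot: [[0.24, 0.971, 0.002], [0.971, -0.24, 0.001], [0.002, 0.002, -1.0]]
force: [0.1, -0.2, -1.7]
opening: 0.334
grasp_force: 30.0
```

The fingers were still closing as I lifted, so I'll check how the brush sits in them.

```bash
cat > chk.py <<'E'
from h import *
np.set_printoptions(precision=4,suppress=True)
p,d,W,s=wcloud()
R=np.array(s["tcp_rot"]);T=(W-s["position"])@R  # tool coords
r=p.min(-1)
for z0,z1 in((0.0,.08),):
    m=(r>90)&(T[...,2]>-.03)&(T[...,2]<.06)&(abs(T[...,1])<.03)&(T[...,0]>.02)&(T[...,0]<.2)
    P=T[m]
    for a in np.arange(.02,.2,.02):
        q=P[(P[:,0]>=a)&(P[:,0]<a+.02)]
        if len(q): print(round(a,2),len(q),"z",np.median(q[:,2]),"y",q[:,1].min(),q[:,1].max())
    print(P[:,0].max() if len(P) else None)
print(s["position"],s["opening"],s["grasp_force"],s["force"])
E
python3 chk.py
```

```text
0.02 2949 z 0.01770313403849501 y -0.015231616084705824 0.014581386753140316
0.04 2826 z 0.018224272140247064 y -0.015134695305831867 0.014581651585831022
0.06 2347 z 0.01901305130471196 y -0.011124730186575435 0.010503910784182915
0.08 2359 z 0.01901332095175981 y -0.01109510054888082 0.01069835551800724
0.1 2254 z 0.01896846640025547 y -0.011020837803541851 0.010675292650681996
0.12 1780 z 0.019003550623957505 y -0.010923930276963452 0.010901113607556485
0.13886223329710085
[0.4657 0.3813 0.155 ] 0.3335448582122717 29.97739166021347 [ 0.1393 -0.1878 -1.688 ]
```

```bash
python3 -m handwheel '[[0,0,-0.02,0,0,0],[0,0,-0.04,0,0,0],[0,0,-0.055,0,0,0],[0,0,-0.07,0,0,0],[0,0,-0.08,0,0,0],[0,0,-0.0845,0,0,0],[0,0,-0.0845,0,0,0],[0,0,-0.0845,0,0,0]]' && python3 -m handwheel '[[0,0,0,0,0,0],[0,0,0,0,0,0],[0,0,-0.003,0,0,0],[0,0,-0.008,0,0,0],[0,0,-0.012,0,0,0],[0,0,-0.014,0,0,0],[0,0,-0.014,0,0,0],[0,0,-0.014,0,0,0]]' -0.1 && python3 -m handwheel '[[0,0,0,0,0,0],[0,0,0,0,0,0],[0,0,0,0,0,0],[0,0,0,0,0,0],[0,0,0,0,0,0],[0,0,0,0,0,0],[0,0,0,0,0,0],[0,0,0,0,0,0]]' -1
```

```text
time_s: 5.8
position: [0.4651, 0.3803, 0.0693]
tcp_rot: [[0.239, 0.971, -0.0], [0.971, -0.239, -0.001], [-0.001, -0.0, -1.0]]
force: [-0.4, -2.6, 5.4]
opening: 0.342
grasp_force: 30.0
time_s: 6.47
position: [0.4649, 0.3809, 0.0536]
tcp_rot: [[0.24, 0.971, -0.001], [0.971, -0.24, -0.0], [-0.001, -0.001, -1.0]]
force: [-0.6, 0.1, -0.2]
opening: 0.451
grasp_force: 0.0
time_s: 7.13
position: [0.4653, 0.381, 0.0542]
tcp_rot: [[0.24, 0.971, 0.0], [0.971, -0.24, 0.0], [0.0, 0.0, -1.0]]
force: [0.0, 0.4, 0.3]
opening: 0.344
grasp_force: 30.0
```

```bash
python3 -m handwheel '[[0,0,0.02,0,0,0],[0,0,0.05,0,0,0],[0,-0.005,0.08,0,0,0],[0.004,-0.02,0.09,0,0,0.01],[0.01,-0.045,0.09,0,0,0.02],[0.018,-0.075,0.09,0,0,0.03],[0.025,-0.11,0.09,0,0,0.04],[0.033,-0.145,0.09,0,0,0.05]]' && python3 -m handwheel '[[0.008,-0.035,0,0,0,0.005],[0.016,-0.07,0,0,0,0.01],[0.024,-0.105,0,0,0,0.015],[0.032,-0.14,0,0,0,0.015],[0.04,-0.17,0,0,0,0.015],[0.045,-0.19,0,0,0,0.015],[0.048,-0.203,0,0,0,0.015],[0.048,-0.204,0,0,0,0.015]]'
cat > look.py <<'E'
from h import *
import sys
np.set_printoptions(precision=4,suppress=True)
s=bot.read_state();print(s["position"],s["tcp_rot"][:,1],s["opening"])
p,d=cams.capture("scene");cv2.imwrite(f"pics/{sys.argv[1]}.png",cv2.resize(p[150:350,180:460],None,fx=2.8,fy=2.8,interpolation=cv2.INTER_CUBIC))
b,g,r=[p[...,i].astype(int) for i in range(3)]
m=((g>r+50)&(g>b+50)).astype(np.uint8);N,L,S,C=cv2.connectedComponentsWithStats(m)
for i in range(1,N):
    if S[i,4]>3: print("green",C[i],S[i,4],world("scene",C[i],d))
E
python3 look.py s2
```

```text
time_s: 7.8
position: [0.4975, 0.2349, 0.144]
tcp_rot: [[0.139, 0.99, -0.001], [0.99, -0.139, -0.0], [-0.0, -0.001, -1.0]]
force: [-0.1, -0.8, -1.7]
opening: 0.343
grasp_force: 30.0
time_s: 8.47
position: [0.5469, 0.0296, 0.1439]
tcp_rot: [[0.115, 0.993, 0.001], [0.993, -0.115, -0.001], [-0.0, 0.001, -1.0]]
force: [0.4, 0.0, -1.9]
opening: 0.341
grasp_force: 30.0
[0.5469 0.0296 0.1439] [ 0.9934 -0.115   0.0006] 0.34128170864337853
green [345.4857 265.    ] 35 [0.4886 0.072  0.0444]
green [300.7995 381.1469] 429 [0.7183 0.2751 0.0158]
```

View pics/s2.png

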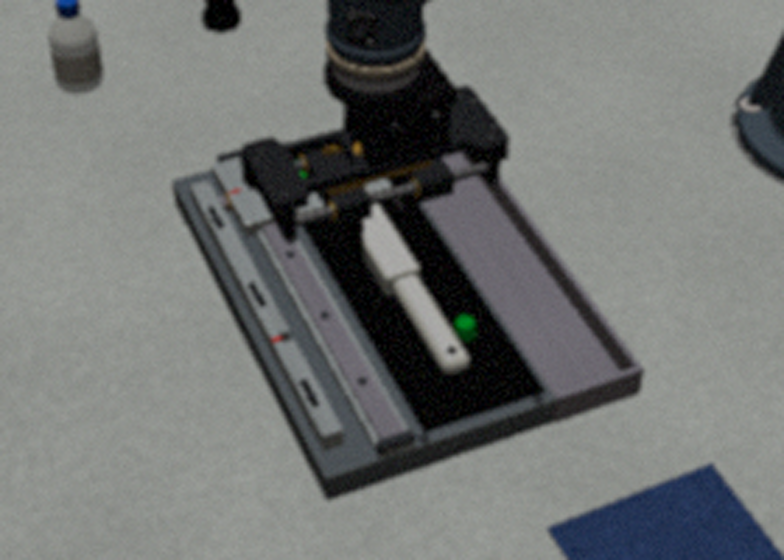

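The scene crop shows the brush held over the black bed on the rail side of the glass, parallel to the rail. One piece is visible at crop (465,326) and the other two are hidden by the gripper. The carriage is clear. I'll lower the brush.

```bash
python3 -m handwheel '[[0,0.001,-0.01,0,0,0],[0,0.001,-0.022,0,0,0],[0,0.001,-0.034,0,0,0],[0,0.001,-0.044,0,0,0],[0,0.001,-0.052,0,0,0],[0,0.001,-0.057,0,0,0],[0,0.001,-0.06,0,0,0],[0,0.001,-0.06,0,0,0]]'
```

```text
time_s: 9.18
position: [0.5458, 0.0334, 0.0834]
tcp_rot: [[0.111, 0.994, -0.001], [0.994, -0.111, 0.0], [0.0, -0.001, -1.0]]
force: [0.1, -0.3, -1.8]
opening: 0.342
grasp_force: 30.0
```

```bash
python3 -m handwheel '[[-0.004,0,0,0,0,0],[-0.01,0.001,0,0,0,0],[-0.017,0.002,0,0,0,0],[-0.024,0.003,0,0,0,0],[-0.031,0.003,0,0,0,0],[-0.038,0.004,0,0,0,0],[-0.045,0.005,0,0,0,0],[-0.052,0.006,0,0,0,0]]' && python3 -m handwheel '[[-0.007,0.001,0,0,0,0],[-0.014,0.002,0,0,0,0],[-0.021,0.003,0,0,0,0],[-0.028,0.003,0,0,0,0],[-0.035,0.004,0,0,0,0],[-0.042,0.005,0,0,0,0],[-0.049,0.006,0,0,0,0],[-0.055,0.006,0,0,0,0]]' && python3 -m handwheel '[[-0.005,0.001,0,0,0,0],[-0.007,0.001,0.001,0,0,0],[-0.007,0.001,0.003,0,0,0],[-0.007,0.001,0.02,0,0,0],[-0.007,0.001,0.05,0,0,0],[-0.007,0.001,0.08,0,0,0],[-0.007,0.02,0.11,0,0,0],[-0.007,0.05,0.12,0,0,0]]'; python3 look.py s3
python3 - <<'E'
from h import *
p,d=cams.capture("top");b,g,r=[p[...,i].astype(int) for i in range(3)]
m=((g>r+50)&(g>b+50)).astype(np.uint8);N,L,S,C=cv2.connectedComponentsWithStats(m)
for i in range(1,N):
    if S[i,4]>3: print("green",C[i],S[i,4],world("top",C[i],d))
E
```

```text
time_s: 9.85
position: [0.4936, 0.0389, 0.0843]
tcp_rot: [[0.112, 0.994, 0.001], [0.994, -0.112, -0.0], [-0.0, 0.001, -1.0]]
force: [0.2, 0.5, -1.4]
opening: 0.341
grasp_force: 30.0
time_s: 10.52
position: [0.438, 0.0452, 0.084]
tcp_rot: [[0.112, 0.994, -0.001], [0.994, -0.112, 0.0], [0.0, -0.001, -1.0]]
force: [0.9, -0.4, -1.7]
opening: 0.338
grasp_force: 30.0
time_s: 11.18
position: [0.4353, 0.0938, 0.208]
tcp_rot: [[0.115, 0.993, 0.009], [0.993, -0.115, -0.001], [-0.0, 0.009, -1.0]]
force: [1.6, -0.1, -2.1]
opening: 0.34
grasp_force: 30.0
[0.4353 0.0938 0.208 ] [ 0.9933 -0.1155  0.0088] 0.34044051923441754
green [294.5117 209.6808] 213 [ 0.5012 -0.1534  0.0517]
green [355.8485 240.7273] 33 [ 0.4073 -0.0077  0.0179]
green [364.5556 252.4167] 36 [0.4107 0.0369 0.0168]
green [372.  263.5] 38 [0.4185 0.0805 0.0208]
green [300.7786 381.1352] 429 [0.7189 0.2763 0.0178]
green [195.80128205 142.69230769] 312 [0.71554794 0.27530033 0.01616782]
green [376.25333333 221.424     ] 375 [ 0.49836935 -0.15463855  0.05086445]
green [278.1509434  261.98113208] 53 [0.41432824 0.07825038 0.01878244]
green [296.         264.70588235] 51 [0.40668235 0.03623997 0.01761706]
green [314.88461538 264.88461538] 52 [ 0.40481222 -0.00838564  0.01821614]
```

View pics/s3.png

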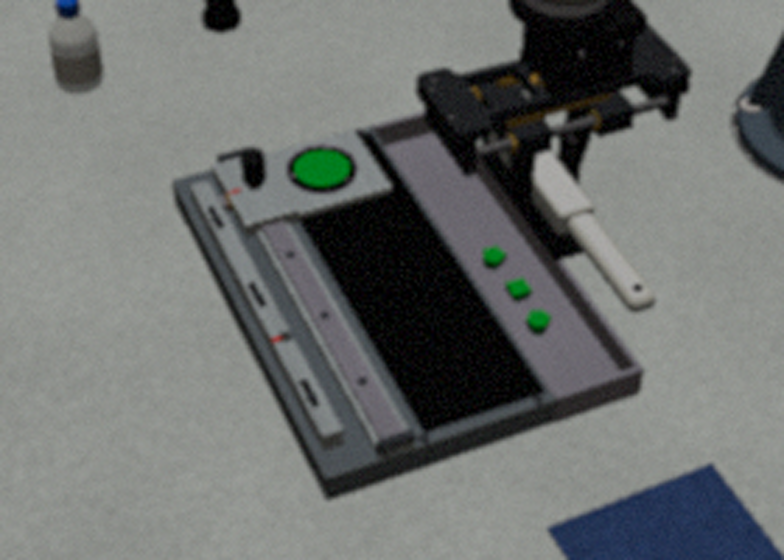

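All three pieces lie in the trough, at crop (493,257), (518,289) and (539,321), with tops near z = 0.018. The bed is clean and the carriage hasn't moved. I'll take the brush back to the mat.

```bash
python3 -m handwheel '[[0.003,0.03,0,0,0,-0.01],[0.006,0.065,0,0,0,-0.02],[0.01,0.1,0,0,0,-0.03],[0.015,0.135,0,0,0,-0.04],[0.02,0.17,0,0,0,-0.05],[0.024,0.205,0,0,0,-0.06],[0.028,0.24,0,0,0,-0.065],[0.03,0.265,0,0,0,-0.065]]' && python3 -m handwheel '[[0,0.015,-0.02,0,0,0],[0,0.022,-0.05,0,0,0],[0,0.022,-0.08,0,0,0],[0,0.022,-0.11,0,0,0],[0,0.022,-0.13,0,0,0],[0,0.022,-0.143,0,0,0],[0,0.022,-0.15,0,0,0],[0,0.022,-0.152,0,0,0]]'
```

```text
time_s: 11.95
position: [0.4625, 0.3624, 0.2033]
tcp_rot: [[0.239, 0.971, 0.0], [0.971, -0.239, 0.001], [0.001, 0.0, -1.0]]
force: [0.5, -1.2, -1.8]
opening: 0.342
grasp_force: 30.0
time_s: 12.62
position: [0.4606, 0.3806, 0.0535]
tcp_rot: [[0.239, 0.971, -0.005], [0.971, -0.239, -0.003], [-0.004, -0.004, -1.0]]
force: [-7.7, -5.0, 25.9]
opening: 0.343
grasp_force: 30.0
```

```bash
python3 -m handwheel '[[0,0,0.001,0,0,0],[0,0,0.001,0,0,0],[0,0,0.001,0,0,0],[0,0,0.001,0,0,0],[0,0,0.001,0,0,0],[0,0,0.001,0,0,0],[0,0,0.001,0,0,0],[0,0,0.001,0,0,0]]' 0.4 && python3 -m handwheel '[[0,0,0.01,0,0,0],[0,0,0.02,0,0,0],[0,0,0.04,0,0,0],[0,0,0.07,0,0,0],[0,0,0.1,0,0,0],[0,0,0.13,0,0,0],[0,-0.02,0.15,0,0,0],[0,-0.05,0.16,0,0,0]]'
python3 - <<'E'
from h import *
np.set_printoptions(precision=4,suppress=True)
p,d,W,s=wcloud();print(s["position"])
P=W[(W[...,2]>.035)&(W[...,2]<.08)&(p.min(-1)>90)&(W[...,1]>.22)&(W[...,1]<.62)&(W[...,0]>.38)&(W[...,0]<.56)]
print(cv2.minAreaRect((P[:,:2]*1000).astype(np.float32)),np.percentile(P[:,2],[5,50,95]))
E
```

```text
time_s: 13.28
position: [0.4621, 0.3819, 0.0529]
tcp_rot: [[0.24, 0.971, -0.0], [0.971, -0.24, -0.0], [-0.0, -0.0, -1.0]]
force: [0.3, -0.2, -0.2]
opening: 0.693
grasp_force: 0.0
time_s: 13.95
position: [0.4641, 0.3343, 0.2179]
tcp_rot: [[0.236, 0.972, 0.009], [0.972, -0.236, 0.005], [0.007, 0.007, -1.0]]
force: [1.3, 0.2, 0.1]
opening: 0.702
grasp_force: 0.0
[0.4641 0.3343 0.2179]
((467.7692565917969, 414.1703796386719), (232.9353790283203, 29.573301315307617), 76.34435272216797) [0.0483 0.0514 0.0529]
```

The brush is back on the mat and released. Next, above the knob.

```bash
python3 -m handwheel '[[0.004,-0.02,0,0,0,0.008],[0.01,-0.05,0,0,0,0.016],[0.017,-0.085,0,0,0,0.024],[0.024,-0.12,0,0,0,0.032],[0.031,-0.155,0,0,0,0.04],[0.038,-0.19,0,0,0,0.05],[0.045,-0.225,0,0,0,0.06],[0.052,-0.26,0,0,0,0.066]]' && python3 -m handwheel '[[0.007,-0.035,0,0,0,0],[0.014,-0.07,0,0,0,0],[0.021,-0.105,0,0,0,0],[0.028,-0.14,0,0,0,0],[0.035,-0.17,0,0,0,0],[0.042,-0.2,0,0,0,0],[0.047,-0.22,0,0,0,0],[0.048,-0.227,0,0,0,0]]'
python3 - <<'E'
from h import *
np.set_printoptions(precision=4,suppress=True)
p,d,W,s=wcloud();cv2.imwrite("pics/w2.png",p.astype(np.uint8));print(s["position"],s["tcp_rot"][:,1])
for q in("knob","notch","click_strip","carriage"):
    for r in models.tip_of(q,"wrist")[:2]:
        u,v=np.round(r["position"]).astype(int);print(q,r["conf"],u,v,np.nanmedian(W[v-1:v+2,u-1:u+2].reshape(-1,3),0))
P=W[(W[...,2]>.08)&(W[...,2]<.095)&(W[...,1]<-.1)&(W[...,1]>-.2)&(W[...,0]>.53)&(W[...,0]<.6)]
if len(P):print("knobtop",len(P),np.median(P,0),P.min(0),P.max(0))
b,g,r=p[...,0],p[...,1],p[...,2]
m=((r>g+45)&(r>b+45)&(W[...,2]>.03)&(W[...,2]<.07)).astype(np.uint8);N,L,S,C=cv2.connectedComponentsWithStats(m)
for i in range(1,N):
    if S[i,4]>3:print("red",C[i],S[i,4],np.median(W[L==i],0))
E
```

```text
time_s: 14.67
position: [0.5142, 0.0703, 0.2141]
tcp_rot: [[0.109, 0.994, 0.001], [0.994, -0.109, -0.0], [0.0, 0.001, -1.0]]
force: [-0.0, -0.3, 0.5]
opening: 0.702
grasp_force: 0.0
time_s: 15.33
position: [0.5633, -0.1587, 0.2141]
tcp_rot: [[0.113, 0.994, 0.003], [0.994, -0.113, -0.002], [-0.002, 0.003, -1.0]]
force: [0.9, 0.4, -0.1]
opening: 0.702
grasp_force: 0.0
[ 0.5633 -0.1587  0.2141] [ 0.9936 -0.1131  0.0032]
knob 0.79 313 244 [ 0.5628 -0.1591  0.0882]
notch 0.83 368 19 [0.6278 0.015  0.0478]
click_strip 0.72 365 26 [0.6244 0.0083 0.0478]
carriage 0.94 315 230 [ 0.5652 -0.1519  0.0751]
knobtop 601 [ 0.5641 -0.1609  0.0878] [ 0.5535 -0.1722  0.08  ] [ 0.5744 -0.1514  0.0897]
red [372.7547  18.6038] 53 [0.6315 0.0146 0.0485]
red [337.8772 235.5263] 57 [ 0.5832 -0.1645  0.0507]
```

View pics/w2.png

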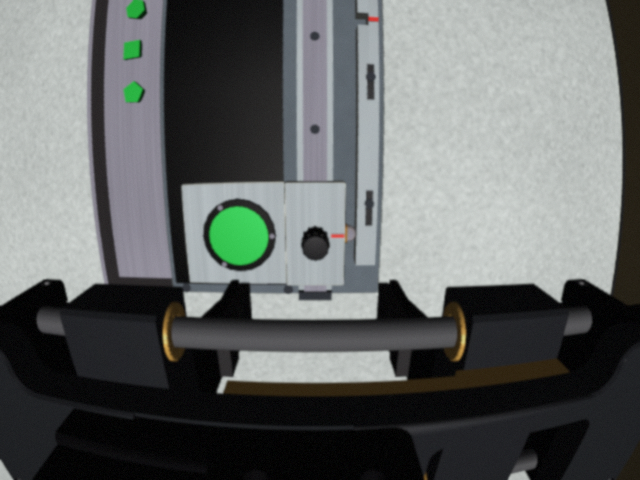

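The wrist view shows the knob at (315,243), centred between the jaws, the carriage's red line at (338,235) and the notch's red line at (373,18). That gives about 183 mm to travel. I'll descend.

```bash
python3 -m handwheel '[[0,-0.004,-0.02,0,0,0],[0,-0.004,-0.04,0,0,0],[0,-0.004,-0.06,0,0,0],[0,-0.004,-0.08,0,0,0],[0,-0.004,-0.1,0,0,0],[0,-0.004,-0.117,0,0,0],[0,-0.004,-0.127,0,0,0],[0,-0.004,-0.131,0,0,0]]' && python3 -m handwheel '[[0,0,0,0,0,0],[0,0,0,0,0,0],[0,0,0,0,0,0],[0,0,0,0,0,0],[0,0,0,0,0,0],[0,0,0,0,0,0],[0,0,0,0,0,0],[0,0,0,0,0,0]]' -1
```

```text
time_s: 16.25
position: [0.561, -0.1571, 0.0806]
tcp_rot: [[0.108, 0.994, -0.003], [0.994, -0.108, 0.002], [0.001, -0.003, -1.0]]
force: [-0.4, -0.0, 0.2]
opening: 0.693
grasp_force: 0.0
time_s: 16.92
position: [0.5645, -0.1596, 0.0826]
tcp_rot: [[0.111, 0.994, 0.006], [0.994, -0.111, -0.001], [-0.001, 0.006, -1.0]]
force: [5.0, 1.4, -1.6]
opening: 0.22
grasp_force: 30.0
```

```bash
python3 -m handwheel '[[0,0,0,0,0,0],[0,0,0,0,0,0],[0,0,0,0,0,0],[0,0,0,0,0,0],[0,0,0,0,0,0],[0,0,0,0,0,0],[0,0,0,0,0,0],[0,0,0,0,0,0]]'
```

```text
time_s: 17.58
position: [0.5645, -0.1596, 0.0826]
tcp_rot: [[0.11, 0.994, 0.005], [0.994, -0.11, -0.001], [-0.001, 0.005, -1.0]]
force: [3.8, 0.9, -1.4]
opening: 0.221
grasp_force: 30.0
```

```bash
python3 -m handwheel '[[0.0005,0.005,0,0,0,0],[0.0015,0.015,0,0,0,0],[0.003,0.027,0,0,0,0],[0.0044,0.039,0,0,0,0],[0.0057,0.051,0,0,0,0],[0.007,0.063,0,0,0,0],[0.0083,0.074,0,0,0,0],[0.0093,0.083,0,0,0,0]]' && python3 -m handwheel '[[0.0013,0.012,0,0,0,0],[0.0027,0.024,0,0,0,0],[0.004,0.036,0,0,0,0],[0.0053,0.048,0,0,0,0],[0.0066,0.059,0,0,0,0],[0.0078,0.07,0,0,0,0],[0.0088,0.079,0,0,0,0],[0.0094,0.084,0,0,0,0]]'
```

```text
time_s: 18.25
position: [0.5736, -0.0781, 0.0826]
tcp_rot: [[0.109, 0.994, 0.005], [0.994, -0.109, -0.005], [-0.004, 0.005, -1.0]]
force: [2.9, -6.7, -2.5]
opening: 0.221
grasp_force: 30.0
time_s: 18.92
position: [0.5831, 0.0068, 0.0825]
tcp_rot: [[0.108, 0.994, 0.005], [0.994, -0.108, -0.003], [-0.003, 0.005, -1.0]]
force: [3.5, -6.2, -1.7]
opening: 0.221
grasp_force: 30.0
```

```bash
cat > nk.py <<'E'
from h import *
np.set_printoptions(precision=4,suppress=True)
p,d,W,s=wcloud();print(s["position"],s["force"])
import sys
b,g,r=p[...,0],p[...,1],p[...,2]
m=((r>g+40)&(r>b+40)&(W[...,2]>.03)&(W[...,2]<.07)).astype(np.uint8);N,L,S,C=cv2.connectedComponentsWithStats(m)
yd=np.array([.111,.9938])
for i in range(1,N):
    if S[i,4]>3:
        q=np.median(W[L==i],0);print("red",C[i],S[i,4],q,"along",q[:2]@yd)
cv2.imwrite(f"pics/{sys.argv[1]}.png",cv2.resize(p[130:370,230:470].astype(np.uint8),None,fx=2.5,fy=2.5,interpolation=cv2.INTER_CUBIC))
E
python3 nk.py w3
```

```text
[0.5831 0.0068 0.0825] [ 3.5045 -6.1615 -1.7019]
red [409.2708 268.6458] 144 [0.6318 0.0144 0.0485] along 0.08444703016567032
red [365.6 287.2] 5 [0.6094 0.0065 0.0466] along 0.07407030300720438
red [362.7222 299.5833] 36 [0.6072 0.001  0.0491] along 0.06843764185429778
```

View pics/w3.png

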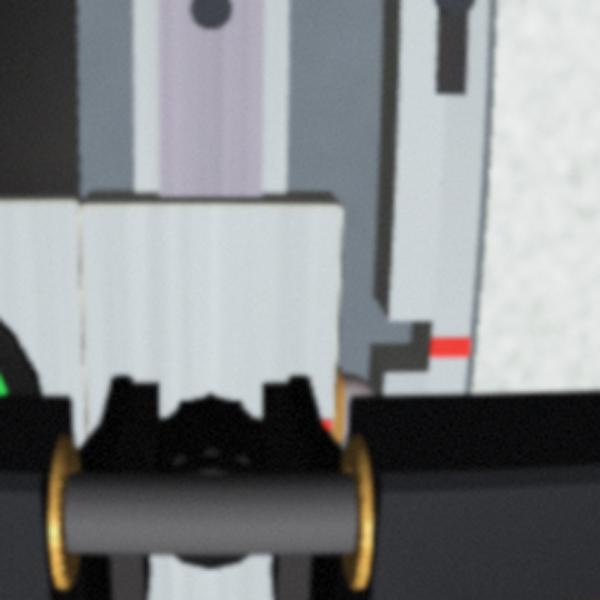

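The view shows the notch's red line at crop (450,347) and the carriage line, partly hidden, at (328,425). About 16 mm remain. I'll close in slowly.

```bash
python3 -m handwheel '[[0.0003,0.003,0,0,0,0],[0.0007,0.006,0,0,0,0],[0.001,0.009,0,0,0,0],[0.0013,0.012,0,0,0,0],[0.0014,0.013,0,0,0,0],[0.0014,0.013,0,0,0,0],[0.0014,0.013,0,0,0,0],[0.0014,0.013,0,0,0,0]]'; for i in 1 2; do :; done; python3 -m handwheel '[[0,0.0005,0,0,0,0],[0.0001,0.001,0,0,0,0],[0.0002,0.0015,0,0,0,0],[0.0002,0.0015,0,0,0,0],[0.0002,0.0015,0,0,0,0],[0.0002,0.0015,0,0,0,0],[0.0002,0.0015,0,0,0,0],[0.0002,0.0015,0,0,0,0]]'; python3 -m handwheel '[[0,0.0005,0,0,0,0],[0.0001,0.001,0,0,0,0],[0.0002,0.0015,0,0,0,0],[0.0002,0.0015,0,0,0,0],[0.0002,0.0015,0,0,0,0],[0.0002,0.0015,0,0,0,0],[0.0002,0.0015,0,0,0,0],[0.0002,0.0015,0,0,0,0]]'; python3 nk.py w4
```

```text
time_s: 19.63
position: [0.5847, 0.0219, 0.0825]
tcp_rot: [[0.111, 0.994, 0.006], [0.994, -0.111, 0.002], [0.002, 0.006, -1.0]]
force: [5.7, 5.5, -1.3]
opening: 0.225
grasp_force: 30.0
time_s: 20.3
position: [0.5849, 0.0224, 0.0826]
tcp_rot: [[0.11, 0.994, 0.006], [0.994, -0.11, -0.0], [0.0, 0.006, -1.0]]
force: [5.3, 1.1, -2.2]
opening: 0.216
grasp_force: 30.0
time_s: 20.97
position: [0.5849, 0.0228, 0.0826]
tcp_rot: [[0.11, 0.994, 0.005], [0.994, -0.11, -0.002], [-0.001, 0.005, -1.0]]
force: [4.7, -2.2, -1.9]
opening: 0.22
grasp_force: 30.0
[0.5849 0.0228 0.0826] [ 4.723  -2.1605 -1.9275]
red [365.5 286. ] 4 [0.6111 0.0228 0.0463] along 0.0905036192203372
red [362.5588 299.9412] 34 [0.6089 0.017  0.0498] along 0.08449070369311501
```

The ball snapped in: the force reversed, then the carriage resisted further pushing. I'll let go briefly so it centres, then grip again.

```bash
python3 -m handwheel '[[0,0,0,0,0,0],[0,0,0,0,0,0],[0,0,0,0,0,0],[0,0,0,0,0,0],[0,0,0,0,0,0],[0,0,0,0,0,0],[0,0,0,0,0,0],[0,0,0,0,0,0]]' -0.2; python3 nk.py w5;  python3 -m handwheel '[[0,-0.0005,0,0,0,0],[0,-0.0005,0,0,0,0],[0,-0.0005,0,0,0,0],[0,-0.0005,0,0,0,0],[0,-0.0005,0,0,0,0],[0,-0.0005,0,0,0,0],[0,-0.0005,0,0,0,0],[0,-0.0005,0,0,0,0]]' -1; python3 -m handwheel '[[0,0,0,0,0,0],[0,0,0,0,0,0],[0,0,0,0,0,0],[0,0,0,0,0,0],[0,0,0,0,0,0],[0,0,0,0,0,0],[0,0,0,0,0,0],[0,0,0,0,0,0]]'; python3 nk.py w6; python3 look.py s4
python3 - <<'E'
from h import *
p,d=cams.capture("scene");print([ (r["conf"],world("scene",r["position"],d)) for r in models.tip_of("brush","scene")])
E
```

```text
time_s: 21.68
position: [0.5824, 0.024, 0.082]
tcp_rot: [[0.11, 0.994, -0.0], [0.994, -0.11, 0.0], [0.0, -0.0, -1.0]]
force: [0.8, -1.0, -0.1]
opening: 0.398
grasp_force: 0.0
[0.5824 0.024  0.082 ] [ 0.8085 -0.9671 -0.0896]
red [348.5    302.9722] 36 [0.5989 0.019  0.0509] along 0.0853192763841755
time_s: 22.4
position: [0.5849, 0.0231, 0.0822]
tcp_rot: [[0.11, 0.994, 0.005], [0.994, -0.11, -0.001], [-0.0, 0.005, -1.0]]
force: [5.6, -0.0, -3.8]
opening: 0.223
grasp_force: 30.0
time_s: 23.07
position: [0.5849, 0.0231, 0.0822]
tcp_rot: [[0.11, 0.994, 0.005], [0.994, -0.11, -0.001], [-0.0, 0.005, -1.0]]
force: [5.6, -0.3, -4.6]
opening: 0.221
grasp_force: 30.0
[0.5849 0.0231 0.0822] [ 5.5854 -0.2523 -4.5951]
red [365.5 287.5] 8 [0.611  0.0224 0.0462] along 0.09008145659288662
red [363.619  299.1905] 42 [0.6096 0.0173 0.0489] along 0.08486630205436733
[0.5849 0.0231 0.0822] [ 0.9939 -0.11    0.0049] 0.22193750200588525
green [355.8485 240.7273] 33 [ 0.4077 -0.0072  0.0185]
green [323.7766 256.2518] 282 [0.521  0.0277 0.0508]
green [364.6286 252.3714] 35 [0.4106 0.037  0.017 ]
green [371.9459 263.5676] 37 [0.4181 0.0798 0.0198]
green [300.764  381.1238] 428 [0.7187 0.2757 0.0169]
[(0.87, array([0.21975126, 0.38877623, 0.0093039 ])), (0.68, array([0.64097747, 0.47922835, 0.01266015])), (0.65, array([0.47536877, 0.37985037, 0.03074159]))]
```

View pics/s4.png

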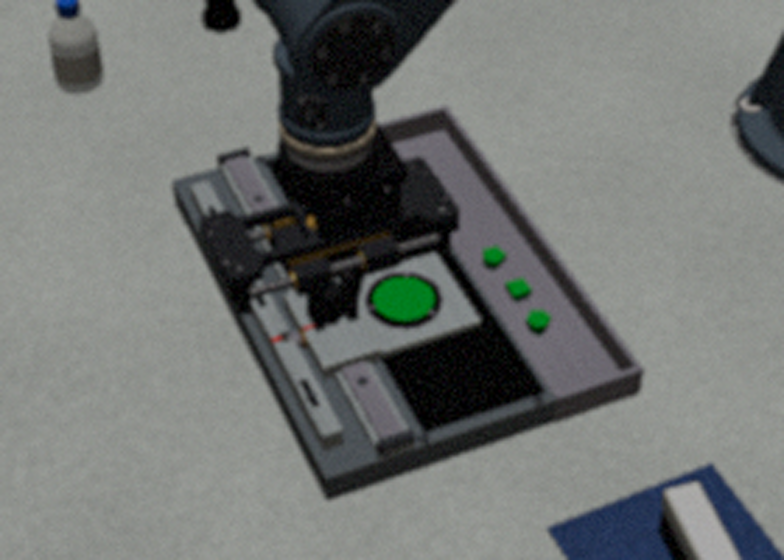

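The red lines meet, the strip's at crop (277,339) and the carriage's at (307,328). The glass is in the trough, the brush is on the mat and the knob is gripped at 30 N.

```bash
python3 -c "
from rig import bot
print(bot.hand_in())"
```

```text
the job is handed in; nothing more can be done
None
```

I handed the job in at about 23 s, though it returned no verdict. My last check showed all three glass pieces in the trough, the brush let go on its mat, and the carriage at rest in the notch with the knob gripped at 30 N.

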